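# Pack the bird feeder and turn it to the camera

## Task

Fill the clear tube feeder with all the seed cakes that stand on the counter, packing them down with the tamper so that they sit one on another with no gap and the last firm press of the tamper finds the whole stack hard on the bottom. Then stand the tamper back upright in its steel cup, and turn the feeder on its swivel until its feeding port and perch face the lens of the bird camera. Leave the other things on the counter where they are.

Things in the scene. Friction and masses are not known exactly. Their poses are not given: they have to be found in the camera images.
- cake1: a pressed seed cake: upright cylinder, 54 mm across, 48 mm high, about 110 g, brown with seeds, standing on the marble; two or three such cakes are present. Origin at its centre, z along its axis
- cake2: a pressed seed cake: upright cylinder, 54 mm across, 48 mm high, about 110 g, brown with seeds, standing on the marble; two or three such cakes are present. Origin at its centre, z along its axis
- cake3: a pressed seed cake: upright cylinder, 54 mm across, 48 mm high, about 110 g, brown with seeds, standing on the marble; two or three such cakes are present. Origin at its centre, z along its axis
- tamper: the tamper: upright rod 190 mm long that stands in the steel cup; a steel foot 44 mm across and 30 mm high, above it a straight bamboo shaft 25 mm across up to the top; about 220 g. Origin at the centre of the foot's underside, z up along the shaft
- cup: the tamper's loose stainless steel cup, upright: 88 mm across and 85 mm high at the rim, 70 mm across at the base, walls 2.5 mm, inner floor 3.5 mm above its underside (inside about 66 mm across at the floor). Origin at the centre of its underside
- feeder (a joint): angle of the feeder on its swivel (rad), counter-clockwise seen from above; 0 when its port faces the lens. The swivel turns freely any way round with light friction (0.08 N m) and stays where it is left
- tube_floor (a point): centre of the inner floor of the feeder's tube, on the swivel's vertical axis, 14 mm above the marble; its x axis points out through the port and turns with the feeder. The feeder only turns. From 14 mm below the rim down, three springy strips inside (49 mm clear between them) grip a cake: it stays where it is left and moves down only when pushed with about 5 to 9 N; a firm press on the bottom is 10 N or more
- tube_mouth (a point): centre of the tube's open top, 152 mm above the tube's floor. The tube is clear, vertical, 58 mm inside, with a steel collar 68 mm across outside over its top 30 mm; the mouth is bevelled, 63 mm wide at the rim. Three cakes stacked end 8 mm below the rim
- port (a point): centre of the feeder's round feeding port, on the outside of the tube 35 mm from the axis, 54 mm above the tube's floor; below it a wooden perch reaches out to 100 mm from the axis, 34 mm above the marble
- lens (a point): centre of the lens of the bird camera, a grey block (66 x 78 x 66 mm, top 129 mm above the marble, roof plate 90 mm square) on a short post fixed to the feeder's base; the lens is 150 mm from the tube's axis and looks at it, 101 mm above the marble
- bowl: glass bowl, 136 mm across, 55 mm high; leave alone. Origin at the centre of its underside
- leaf_dish: leaf-shaped terracotta dish, 235 x 130 mm, 50 mm high with the nuts in it; leave alone. Origin at the centre of its underside
- scoop: bamboo scoop, 210 mm long, 75 mm wide, 40 mm high; leave alone. Origin on its underside, where the handle joins the tray
- jar: glass jar with a steel cap, 90 mm across, 130 mm high; leave alone. Origin at the centre of its underside
There are look-alikes about, which are no part of the job. Leave any pink look-alike of the cake3 alone.

How it is judged:
On the way:
1. all cakes are stacked on the tube's floor without a gap, and the held tamper presses firmly (over 8 N) on the stack (horizontal distance between each of cake1, cake2, cake3 and tube_floor below 0.006 m and (z of cake1 in the frame of tube_floor between 0.02 and 0.028 m or z of cake1 in the frame of tube_floor between 0.068 and 0.076 m or z of cake1 in the frame of tube_floor between 0.116 and 0.124 m) and (z of cake2 in the frame of tube_floor between 0.02 and 0.028 m or z of cake2 in the frame of tube_floor between 0.068 and 0.076 m or z of cake2 in the frame of tube_floor between 0.116 and 0.124 m) and (z of cake3 in the frame of tube_floor between 0.02 and 0.028 m or z of cake3 in the frame of tube_floor between 0.068 and 0.076 m or z of cake3 in the frame of tube_floor between 0.116 and 0.124 m) and (z of cake1 in the frame of tube_floor between 0.02 and 0.028 m or z of cake2 in the frame of tube_floor between 0.02 and 0.028 m or z of cake3 in the frame of tube_floor between 0.02 and 0.028 m) and (z of cake1 in the frame of tube_floor between 0.068 and 0.076 m or z of cake2 in the frame of tube_floor between 0.068 and 0.076 m or z of cake3 in the frame of tube_floor between 0.068 and 0.076 m) and (contact force between tamper and cake1 above 8 N or contact force between tamper and cake2 above 8 N or contact force between tamper and cake3 above 8 N) and contact force between the fingers and tamper above 1 N), for 0.05 s.
At the end, for the whole second after the job is handed in: every cake present is in the tube, the stack stands on the tube's floor without gaps (each height within 4 mm), the tamper stands upright (7 degrees) on the floor of its upright cup, the port faces the lens within 10 degrees, and all is at rest (horizontal distance between each of cake1, cake2, cake3 and tube_floor below 0.006 m and (z of cake1 in the frame of tube_floor between 0.02 and 0.028 m or z of cake1 in the frame of tube_floor between 0.068 and 0.076 m or z of cake1 in the frame of tube_floor between 0.116 and 0.124 m) and (z of cake2 in the frame of tube_floor between 0.02 and 0.028 m or z of cake2 in the frame of tube_floor between 0.068 and 0.076 m or z of cake2 in the frame of tube_floor between 0.116 and 0.124 m) and (z of cake3 in the frame of tube_floor between 0.02 and 0.028 m or z of cake3 in the frame of tube_floor between 0.068 and 0.076 m or z of cake3 in the frame of tube_floor between 0.116 and 0.124 m) and (z of cake1 in the frame of tube_floor between 0.02 and 0.028 m or z of cake2 in the frame of tube_floor between 0.02 and 0.028 m or z of cake3 in the frame of tube_floor between 0.02 and 0.028 m) and (z of cake1 in the frame of tube_floor between 0.068 and 0.076 m or z of cake2 in the frame of tube_floor between 0.068 and 0.076 m or z of cake3 in the frame of tube_floor between 0.068 and 0.076 m) and horizontal distance between tamper and cup below 0.025 m and z of tamper in the frame of cup below 0.01 m and angle between tamper's own z axis and vertical below 0.12 rad and angle between cup's own z axis and vertical below 0.08 rad and height (world z) of cup below 0.005 m and linear speed of each of tamper, cup below 0.02 m/s and x of lens in the frame of tube_floor above 0.1 m and y of lens in the frame of tube_floor between -0.026 and 0.026 m and velocity of joint feeder between -0.05 and 0.05 rad/s); the robot touches nothing.
It fails at once if another thing on the counter (bowl, leaf dish, scoop, jar) was pushed more than 30 mm (distance of any of bowl, leaf_dish, scoop, jar from where it was at the start of the episode above 0.03 m).
It fails at once if the bowl, leaf dish or jar was tipped (angle between any of bowl, leaf_dish, jar's own z axis and vertical above 0.4 rad).
Of cake1, cake2, cake3 only 2 to 3 are there at a start; the rules pass over those that are not, and their reading is None.
At some moment in a run one of cake1, cake2, cake3 may be knocked a few centimetres aside while the robot is not near it.
It also fails if it takes over 210 s, if anything falls off the work surface, if the arm or the gripper's body presses on something with over 40 N, if the wrist force passes 120 N, or if a joint passes its speed limit or range.

## Robot

A 6-joint arm with a two-finger parallel gripper is mounted at the origin on the work surface. World frame = base frame: x ahead of the robot, y to its left, z up, the work surface at z = 0. Lengths are in m, angles in rad, forces in N, time in s.
With the tool pointing down it reaches from about 0.325 to 0.925 m from the base axis. Payload 3.1 kg.
Tool frame: the origin (TCP) lies between the finger pads; the fingertips stand 8 mm ahead of it and the grasp point (between the pads) lies 11 mm behind it (arm.tip_reach is the distance from the TCP to the fingertips, in m); z points along the fingers, y is the direction in which the jaws open and shut (so a half turn about z gives the same grasp; the last joint's range is limited). The gripper opens to 85 mm and grips with 20 to 120 N. Pads are 22 mm wide; open, the fingers measure 114 mm over their backs; the gripper's body (76 mm by 85 mm) begins 54 mm behind the grasp point. The pads swing forward as they close: fully open they stand 13 mm farther back than shut.
Start: joints at [-1.343, 0.217, 1.613, -0, 1.311, -0.112], TCP at [0.208, -0.589, 0.239] pointing down, gripper open.
Joint ranges: [-2.75, 2.75], [-0.78, 2.1], [0.31, 2.55], [-1.13, 4.27], [0.13, 2.63], [-2.58, 2.58]. Speed limits (rad/s): [2.79, 2.79, 3.14, 3.14, 3.14, 3.14].

## Interface

Orientations are given as a unit quaternion [x, y, z, w].
In Python, from plant import arm gives the robot as it stands. Calls block until the motion is done:
- arm.movep(position, orientation): joint-space move of the TCP to a pose.
- arm.move_straight(position, velocity=0.15, rotation=None, guard=None): straight line of the TCP; rotation=None keeps the orientation; velocity is the mean speed in m/s. With guard (N) it stops when the force on the tool has changed by that much, and returns True; else False.
- arm.movej(angles): joint-space move.
- arm.grip(opening, strength=None): opening from 0.0 (shut) to 1.0 (fully open); strength is the grip in N (None keeps the last); returns when the fingers have stopped.
- arm.wait(seconds).
- arm.solve_ik(position, orientation): joint angles nearest the present ones, or None.
- arm.get_state(): the state.
- arm.camera(name): name is "scene" or "top" or "wrist"; returns a dict with "frame" (400x640x3 uint8, red, green, blue), "depth" (400x640 float32, m along the optical axis (not along the pixel's ray), 0 where there is no reading), "mtx" (3x3 intrinsics, pixels), "R" (3x3) and "t" (3): a world point X has camera coordinates R X + t. Camera axes: x right, y down, z forward; pixel columns grow to the right and rows downward; lengths in m; the calibration is good to about 2 mm. A picture is of the moment at which its call begins.
A pose or a line that the arm cannot do raises arm.IKError and nothing moves.
- arm.sign_off(): hands the job in, once; it reports no verdict.
The state is a dict: "clock": time; "joint_positions": joint angles; "qvel": joint speeds; "tau": joint torques, N m; "eef_pos": TCP position; "orientation": TCP orientation; "contact_force": force on the tool from outside, world axes, zero at the start; "ft_torque": the same for the moment, N m; "grip_width": opening from 0.0 (shut) to 1.0 (fully open).
Only numpy, scipy, OpenCV 4.12 (cv2) and the standard library are available. Lean on these libraries where they do the work, as an engineer would, in place of code of your own. Each camera call takes 0.05 s, during which the arm holds its last target. There are 200 camera calls.

## Working session

There is one attempt and no reset: what is moved stays moved. The work goes in short steps, each a Python script; the robot and the scene stay as the last script left them, time stands still between calls to the robot, and variables do not carry over. Pictures are saved under pics/ and viewed, about 12 in all and at most 16, crops included, and the job is handed in when it is done.

```bash
ls; mkdir -p pics
cat > h.py <<'E'
import numpy as np, cv2
from plant import arm
def save(n,c): cv2.imwrite(f'pics/{n}.png',c['frame'][:,:,::-1])
def cloud(c):
    d=c['depth'];v,u=np.mgrid[:d.shape[0],:d.shape[1]];K=c['mtx']
    P=np.stack([(u-K[0,2])/K[0,0]*d,(v-K[1,2])/K[1,1]*d,d],-1)
    W=(P-c['t'])@c['R']; W[d==0]=np.nan
    return W
E
python3 - <<'E'
from h import *
for n in('scene','top'):
    c=arm.camera(n);save(n,c);np.savez(f'pics/{n}.npz',**c);print(n,c['mtx'][0,0],-c['R'].T@c['t'],c['R'][2])
s=arm.get_state();print(s['orientation'],s['contact_force'])
E
```

```text
pics
scene 499.84935655239667 [ 1.80662648 -0.26237154  1.15678912] [-0.76035568  0.14946441 -0.63207565]
top 366.03577526597655 [0.32929041 0.00130427 1.19144335] [ 0.22231895 -0.01614339 -0.97484033]
[ 9.85602124e-01  1.69077467e-01 -6.52155317e-05 -1.12164852e-03] [-0.11876479  1.20320111 -0.77250194]
```

View pics/scene.png

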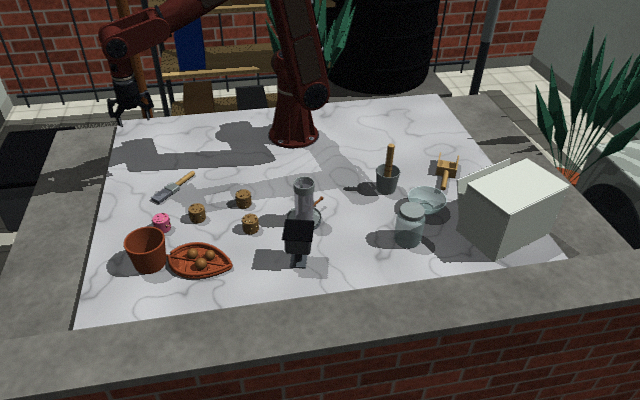

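View pics/top.png

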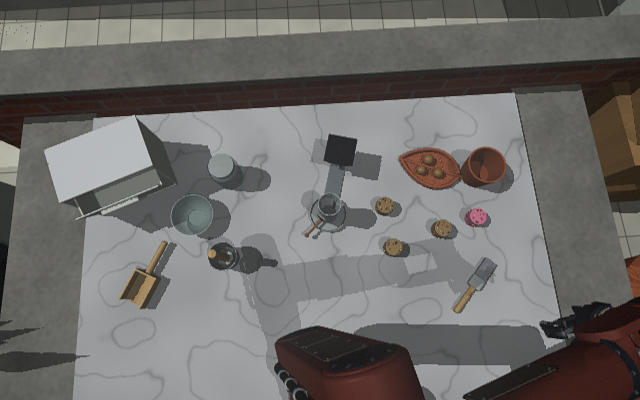

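The top view shows three brown cakes at (385,206), (442,229) and (394,247). The one at (477,217) is pink, so it's the look-alike. The tamper in its cup is at (222,255). The feeder is at (328,210) with its perch pointing to (308,235), and the camera is at (340,150). Next I'll measure these and enlarge a crop.

```bash
cat >> h.py <<'E'
def circ(P):
    "least-squares bounding circle of 2D pts"
    (c,r)=cv2.minEnclosingCircle(P.astype(np.float32));return np.array(c),r
E
python3 - <<'E'
from h import *
T=dict(np.load('pics/top.npz'));S=dict(np.load('pics/scene.npz'))
W=cloud(T);V=cloud(S)
def rep(n,W,box,zl,zh):
    u0,v0,u1,v1=box;p=W[v0:v1,u0:u1].reshape(-1,3);p=p[(p[:,2]>zl)&(p[:,2]<zh)]
    if len(p)<5: print(n,'few',len(p));return
    c,r=circ(p[:,:2]);print(n,len(p),c.round(4),round(r,4),p[:,2].max().round(3),p.mean(0).round(4))
for i,(u,v) in enumerate([(385,206),(442,229),(394,247),(477,217)]):
    rep('cake%d top'%i,W,(u-16,v-16,u+16,v+16),.043,.056)
for i,(u,v) in enumerate([(250,222),(197,212),(244,198)]):
    rep('cake%d scn'%i,V,(u-14,v-14,u+14,v+14),.043,.056)
rep('tamptop T',W,(195,230,245,275),.17,.23)
rep('cup rim T',W,(195,230,245,280),.078,.09)
rep('tamp S',V,(380,140,400,175),.1,.23)
rep('tamptop S',V,(380,140,400,160),.185,.23)
rep('cup rim S',V,(370,155,405,200),.08,.09)
rep('rim T',W,(305,185,350,225),.158,.175)
rep('rim S',V,(285,170,325,200),.158,.175)
rep('camroof T',W,(320,130,360,170),.118,.14)
rep('camroof S',V,(275,210,325,260),.118,.14)
rep('perch T',W,(296,222,324,244),.024,.045)
c=T['frame'][180:280,290:500][:,:,::-1];c2=S['frame'][165:275,230:400][:,:,::-1]
a=cv2.resize(c,(800,381),interpolation=3);cv2.imwrite('pics/c1.png',a)
cv2.imwrite('pics/c2.png',cv2.resize(c2,(800,518),interpolation=3))
E
```

```text
cake0 top 214 [ 0.5615 -0.232 ] 0.0267 0.055 [ 0.5609 -0.2316  0.0488]
cake1 top 226 [ 0.4767 -0.4052] 0.0276 0.055 [ 0.4756 -0.4049  0.0486]
cake2 top 236 [ 0.4262 -0.2443] 0.0272 0.054 [ 0.4266 -0.2437  0.0487]
cake3 top 227 [ 0.5058 -0.5222] 0.0273 0.056 [ 0.5053 -0.5212  0.0484]
cake0 scn 143 [ 0.5637 -0.2354] 0.0298 0.055 [ 0.5644 -0.2338  0.0472]
cake1 scn 128 [ 0.4773 -0.4091] 0.0295 0.053 [ 0.4777 -0.4083  0.0472]
cake2 scn 123 [ 0.4296 -0.2456] 0.0284 0.053 [ 0.4304 -0.2466  0.0476]
tamptop T 84 [0.4285 0.2799] 0.0123 0.198 [0.4278 0.2781 0.1908]
cup rim T 109 [0.4307 0.2802] 0.044 0.09 [0.4297 0.281  0.084 ]
tamp S 170 [0.4325 0.2811] 0.0166 0.196 [0.4359 0.2763 0.1523]
tamptop S 34 [0.4293 0.2778] 0.0146 0.196 [0.4323 0.2782 0.1905]
cup rim S 69 [0.4324 0.2784] 0.0469 0.089 [0.4386 0.2777 0.0838]
rim T 123 [ 0.55   -0.0481] 0.0341 0.171 [ 0.5506 -0.0482  0.1646]
rim S 100 [ 0.5504 -0.0507] 0.0374 0.169 [ 0.5514 -0.0482  0.1632]
camroof T 808 [ 0.726 -0.096] 0.0606 0.136 [ 0.726  -0.0957  0.1301]
camroof S 641 [ 0.7299 -0.0985] 0.0621 0.135 [ 0.7296 -0.0983  0.1281]
perch T 59 [0.499  0.0058] 0.0318 0.044 [0.4983 0.0075 0.0381]
```

View pics/c1.png

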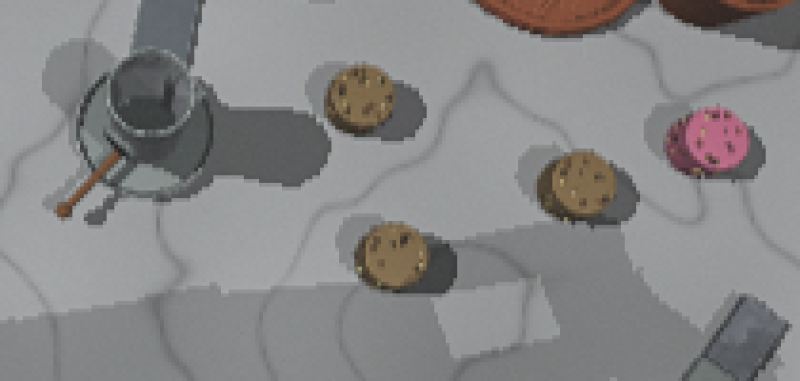

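Three brown cakes confirmed, and the pink one stays. Next is a close look with the wrist camera over the nearest cake and over the tube.

```bash
cat >> h.py <<'E'
from scipy.spatial.transform import Rotation as Ro
def q(yaw): return (Ro.from_euler('z',yaw)*Ro.from_euler('x',np.pi)).as_quat()
def st(): return arm.get_state()
def find(c,guess,zl,zh,rad=.05):
    W=cloud(c).reshape(-1,3);W=W[np.isfinite(W[:,0])]
    p=W[(np.hypot(*(W[:,:2]-guess).T)<rad)&(W[:,2]>zl)&(W[:,2]<zh)]
    if len(p)<8: return None
    ce,r=circ(p[:,:2]);return ce.round(4),round(r,4),len(p),np.median(p[:,2]).round(4)
E
python3 - <<'E'
from h import *
arm.movep([.562,-.233,.30],q(0));s=st();print(s['clock'],s['joint_positions'],s['eef_pos'])
c=arm.camera('wrist');save('w1',c);print(-c['R'].T@c['t'],c['R'][2],find(c,[.562,-.233],.043,.056))
arm.movep([.55,-.0485,.40],q(0));s=st();print(s['clock'],s['joint_positions'])
c=arm.camera('wrist');save('w2',c)
print(find(c,[.55,-.0485],.158,.175))
print(find(c,[.43,.28],.18,.2),find(c,[.43,.28],.078,.09,.06))
E
```

```text
1.9333 [-5.09616406e-01  1.39625029e-01  1.58889793e+00 -4.70631481e-04
  1.41339811e+00  1.06222299e+00] [ 0.56158488 -0.23381296  0.29973926]
[ 0.6366918  -0.23355405  0.43327828] [-2.97417280e-01  6.59552469e-04 -9.54747363e-01] (array([ 0.5593, -0.2319]), 0.0269, 1343, np.float64(0.0469))
2.8333 [-2.16235152e-01 -2.33587313e-02  1.57960427e+00 -9.70812949e-04
  1.58640922e+00  1.35528153e+00]
(array([ 0.5486, -0.0479]), 0.034, 608, np.float64(0.164))
(array([0.4282, 0.2801]), 0.0131, 423, np.float64(0.1915)) (array([0.4287, 0.2806]), 0.0444, 536, np.float64(0.0829))
```

```bash
cat >> h.py <<'E'
TUBE=np.array([.5495,-.0482])
def go(xy,z,yaw=0): arm.movep([*xy,z],q(yaw))
def lin(xy,z,v=.15,guard=None): return arm.move_straight([*xy,z],velocity=v,guard=guard)
def fz(): return st()['contact_force'].round(1) if hasattr(st()['contact_force'],'round') else np.round(st()['contact_force'],1)
def pick_cake(xy):
    arm.grip(1.0); go(xy,.16); print('guard',lin(xy,.032,.12,15)); arm.grip(0,40)
    print('w',st()['grip_width']); lin(xy,.30,.2)
def put_cake():
    go(TUBE,.30); c=arm.camera('wrist'); lin(TUBE,.205,.15); 
    print('guard',lin(TUBE,.177,.04,16),st()['eef_pos'],fz(),st()['clock']); return c
E
python3 - <<'E'
from h import *
pick_cake(np.array([.5605,-.232])); c=put_cake(); save('w3',c)
save('w4',arm.camera('wrist'));
E
```

```text
guard False
w 0.6200685501204575
guard False [ 0.54983506 -0.04841338  0.17725242] [ 0.4 -1.3  0.5] 9.8167
```

View pics/w4.png

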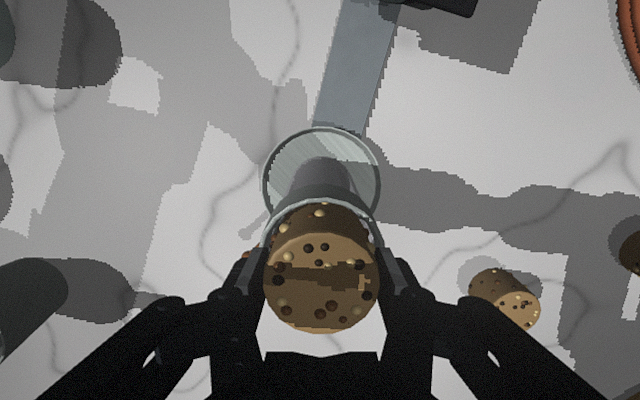

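Cake 1 is in the mouth and looks centred. I'll release it and tamp.

```bash
cat >> h.py <<'E'
TAMP=np.array([.4291,.2800]); OFF=.1465
def release_cake():
    arm.grip(1.0); lin(TUBE,.30,.2)
def pick_tamper():
    arm.grip(1.0); go(TAMP,.28); print('guard',lin(TAMP,.150,.12,15)); arm.grip(0,90); print('w',st()['grip_width'])
    lin(TAMP,.34,.2); go(TUBE,.36)
def tamp(n,guard=22):
    "press until force; expected foot z = .014+.048*n"
    lin(TUBE,.166+OFF+.036,.15)
    g=lin(TUBE,.014+.048*n+OFF-.006,.05,guard); s=st()
    print('guard',g,'foot z',s['eef_pos'][2]-OFF,'expected',.014+.048*n,fz(),s['clock'])
def put_tamper():
    lin(TUBE,.36,.2); go(TAMP,.34); lin(TAMP,.18,.2); print('down',lin(TAMP,.146,.05,5),st()['eef_pos'][2])
    arm.grip(1.0); lin(TAMP,.28,.2); print(st()['clock'])
E
python3 - <<'E'
from h import *
release_cake(); pick_tamper(); save('w5',arm.camera('wrist')); tamp(1); save('w6',arm.camera('wrist'))
c=arm.camera('scene'); cv2.imwrite('pics/s2.png',cv2.resize(c['frame'][130:275,200:400][:,:,::-1],(800,580),interpolation=3))
E
```

```text
guard False
w 0.2738446875029722
guard True foot z 0.06248512555170391 expected 0.062 [-1.9  0.8  5.1] 19.7417
```

View pics/s2.png

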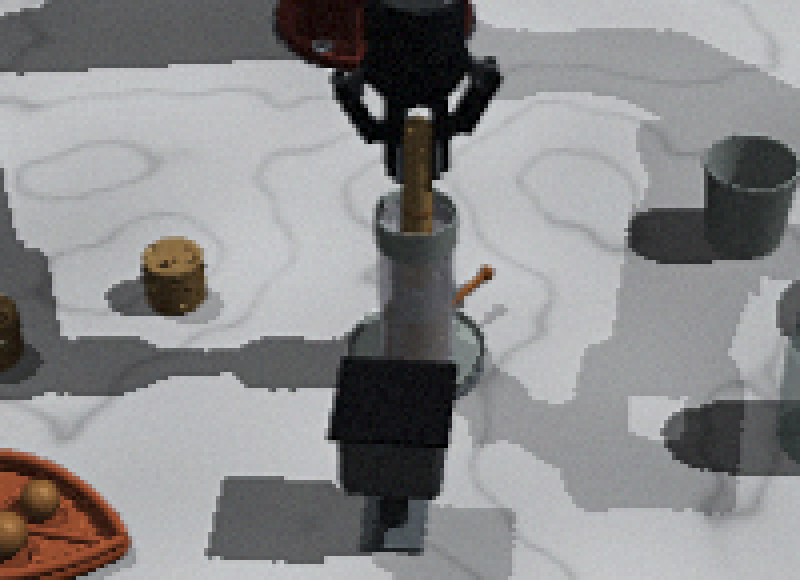

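The tamper is seated in the tube and the foot height of 0.0625 matches the floor stack. On to cake 2.

```bash
cat >> h.py <<'E'
def locate(guess):
    go(guess,.30); arm.wait(.2); c=arm.camera('wrist'); r=find(c,guess,.040,.056,.08); print(r)
    return r[0]+[.0012,0] if r and abs(r[1]-.027)<.003 else None
E
python3 - <<'E'
from h import *
put_tamper(); save('w7',arm.camera('wrist'))
x=locate(np.array([.425,-.244]))
if x is not None:
    pick_cake(x); put_cake(); release_cake(); pick_tamper(); tamp(2); put_tamper()
    y=locate(np.array([.4757,-.405]))
E
```

```text
down True 0.1504478063887852
25.0167
(array([ 0.4252, -0.2437]), 0.0274, 1351, np.float64(0.0468))
guard False
w 0.6152342917601934
guard False [ 0.54945267 -0.04818215  0.17697813] [-0.3  0.2 -1.2] 33.7667
guard False
w 0.2744961863482488
guard False foot z 0.1105168480151443 expected 0.11 [-4.9  1.8 16.8] 43.1
down True 0.15050158855135365
48.075
(array([ 0.4747, -0.4061]), 0.0278, 1349, np.float64(0.0468))
```

Run:
```python
from h import *
x=locate(np.array([.4757,-.405]))
if x is not None:
    pick_cake(x); put_cake(); release_cake(); pick_tamper()
    tamp(3,30)
    z=.014+.144+OFF
    print(lin(TUBE,z-.012,.03,30)); 
    for i in range(3): arm.wait(.2); s=st(); print(fz(),s['eef_pos'][2]-OFF)
    c=arm.camera('scene'); cv2.imwrite('pics/s3.png',cv2.resize(c['frame'][130:275,200:400][:,:,::-1],(800,580),interpolation=3))
```

```text
(array([ 0.4744, -0.4065]), 0.0278, 1358, np.float64(0.0468))
guard False
w 0.6178277592840579
guard False [ 0.54935858 -0.04816622  0.17692711] [ 0.3 -1.1 -1.2] 58.2583
guard False
w 0.2702531360249024
guard False foot z 0.15844398831455783 expected 0.15800000000000003 [-4.6  0.7 17.3] 66.6333
False
[-8.5  1.8 33.6] 0.15844802302736785
[-8.8  0.6 33.2] 0.15844973373832302
[-9.5  1.9 33.1] 0.1584448514631718
```

View pics/s3.png

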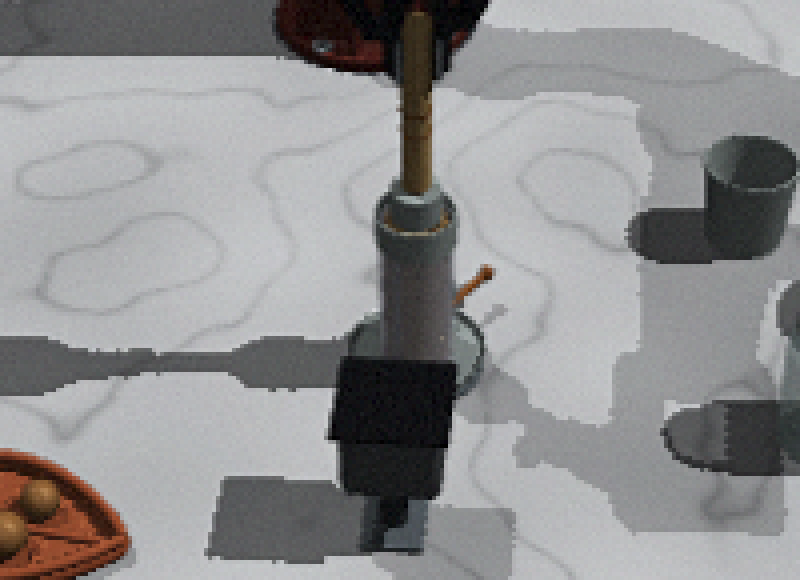

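The stack is hard on the bottom: 33 N with the foot at 0.1584, against 0.158 expected. Next, return the tamper, then measure the perch and lens directions from above.

```bash
cat >> h.py <<'E'
def dirs(c):
    W=cloud(c);P=W.reshape(-1,3);F=c['frame'].reshape(-1,3).astype(int)
    d=P[:,:2]-TUBE;r=np.hypot(*d.T)
    m=(r>.06)&(r<.104)&(P[:,2]>.025)&(P[:,2]<.045)
    a=np.degrees(np.arctan2(*d[m].mean(0)[::-1])) if m.any() else None
    k=(r>.12)&(r<.26)&(P[:,2]>.12)&(P[:,2]<.137)&(P[:,0]>.6)
    b=np.degrees(np.arctan2(*(circ(P[k][:,:2])[0]-TUBE)[::-1])) if k.sum()>20 else None
    return a,m.sum(),b,k.sum()
E
python3 - <<'E'
from h import *
put_tamper(); go([.43,.12],.40); c=arm.camera('top'); save('t2',c); print(dirs(c),find(c,TAMP,.18,.2),find(c,TAMP,.078,.09,.06))
c=arm.camera('scene'); print(dirs(c))
go(TUBE,.45,1.3); c=arm.camera('wrist'); save('w8',c); print(dirs(c))
E
```

```text
down True 0.15049631154043286
72.4
(np.float64(132.2647841835204), np.int64(42), np.float64(-14.982028473956012), np.int64(808)) (array([0.4261, 0.2793]), 0.0123, 71, np.float64(0.1939)) (array([0.4302, 0.2806]), 0.044, 73, np.float64(0.0849))
(np.float64(131.59333584336267), np.int64(24), np.float64(-15.641309784478155), np.int64(637))
(np.float64(133.01623004422567), np.int64(132), np.float64(-15.179108983645303), np.int64(3624))
```

View pics/w8.png

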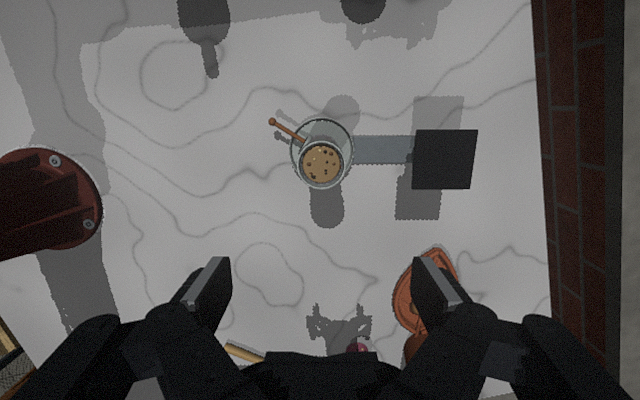

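The cake shows in the tube, the perch points at about 132.6° and the lens at about -15.2°. I'll grip the collar and turn it -147.8° with the wrist joint.

Run:
```python
from h import *
arm.grip(1.0); go(TUBE,.25,2.6); print(lin(TUBE,.152,.1,12)); arm.grip(0,25); print('w',st()['grip_width'],fz())
j=np.array(st()['joint_positions'])
for k in range(1,7):
    t=j.copy(); t[5]+=np.radians(147.8)*k/6; arm.movej(t)
print(fz(),st()['eef_pos']); arm.wait(.3); arm.grip(1.0); lin(TUBE,.27,.15)
go([.40,-.15],.45,0); c=arm.camera('top'); save('t3',c); print(dirs(c)); print(dirs(arm.camera('scene')))
go(TUBE,.45,0); c=arm.camera('wrist'); save('w9',c); print(dirs(c),st()['clock'])
```

```text
False
w 0.7670914678108991 [-3.3 -3.5  5.3]
[-6.5 -2.3  5.8] [ 0.54802005 -0.0487248   0.15337616]
(np.float64(-14.95104388386254), np.int64(33), np.float64(-14.884241390135632), np.int64(805))
(None, np.int64(0), np.float64(-15.139326463248546), np.int64(640))
(np.float64(-15.008358436073532), np.int64(142), np.float64(-15.219826265175378), np.int64(4349)) 84.0833
```

View pics/w9.png

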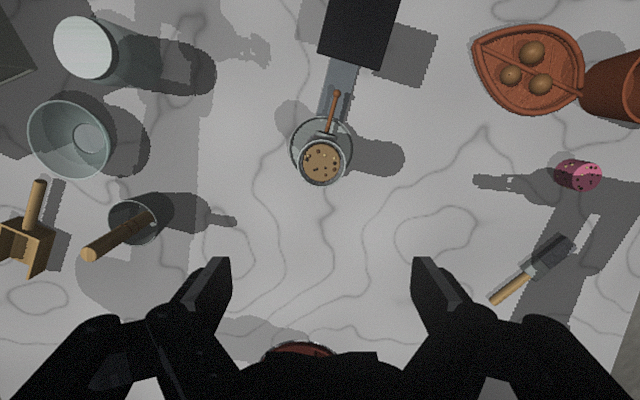

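View pics/t3.png

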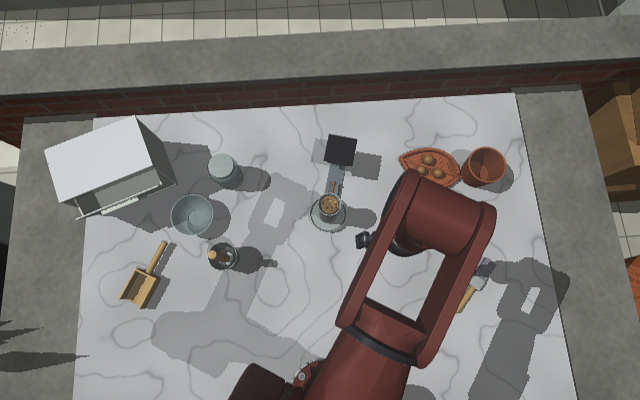

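Run:
```python
from h import *
c=arm.camera('wrist'); print('stack top',find(c,TUBE,.12,.175,.02),'tamper',find(c,TAMP,.18,.2),'cup',find(c,TAMP,.078,.09,.06))
print(dirs(c)); arm.wait(.5); arm.sign_off(); print(st()['clock'])
```

```text
stack top (array([ 0.5495, -0.0482]), 0.0201, 632, np.float64(0.157)) tamper (array([0.4255, 0.2801]), 0.0129, 318, np.float64(0.1913)) cup (array([0.4293, 0.2808]), 0.0442, 414, np.float64(0.0832))
(np.float64(-14.89599610194812), np.int64(143), np.float64(-15.29633592306028), np.int64(4351))
the job is handed in; nothing more can be done
the job is handed in; nothing more can be done
```

I put all three brown cakes in the tube and tamped each one down. The tamper is back in its cup and the feeder's port faces the lens. I left the pink look-alike alone and handed the job in at about 85 s.

- **Final press:** the tamper pressed with about 33 N and its foot stopped at 0.1584 m, against 0.158 m expected for three cakes with no gap.
- **Stack:** the top measures 0.157 m in the wrist camera after everything else was done, so it has not sprung up.
- **Tamper:** it stands upright in its cup, about 4 mm off the cup's centre.
- **Feeder:** I gripped the collar and turned it with the wrist. The perch points at -14.9° and the lens lies at -15.3°, so they agree to about 0.4°. The scene camera couldn't see the perch afterwards (hidden from that side), so this rests on the top and wrist cameras.
- **Other things:** the bowl, leaf dish, scoop and jar look unmoved in the last top view. I did not measure their positions.

No check failed or disagreed by more than the 2 mm camera calibration.

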